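# Ready the counting scale

### The arm

A 7-joint arm with a two-finger parallel gripper is mounted at the origin on the work surface. World frame = base frame: x ahead of the robot, y to its left, z up, the work surface at z = 0. Lengths are in m, angles in rad, forces in N, time in s.
With the tool pointing down it reaches from about 0.4 to 0.85 m from the base axis. Payload 10.4 kg.
Tool frame: the origin (TCP) lies between the finger pads; the fingertips stand 17 mm ahead of it and the grasp point (between the pads) lies 2 mm behind it; z points along the fingers, y is the direction in which the jaws open and shut (so a half turn about z gives the same grasp; the last joint's range is limited). The gripper opens to 85 mm and grips with 20 to 120 N. Pads are 22 mm wide; open, the fingers measure 114 mm over their backs; the gripper's body (76 mm by 85 mm) begins 54 mm behind the grasp point. The pads swing forward as they close: fully open they stand 13 mm farther back than shut.
Start: joints at [1.085, 0.332, -0.065, 1.46, 0.022, 1.35, -0.088], TCP at [0.279, -0.559, 0.248] pointing down, gripper open.
Joint ranges: [-2.6, 2.6], [-0.5, 2.12], [-1.47, 1.34], [0.16, 2.42], [-1.27, 4.41], [0.06, 2.06], [-2.6, 2.6]. Speed limits (rad/s): [2.22, 2.22, 2.79, 2.79, 3.14, 3.14, 3.14].

### API

Orientations are given as a unit quaternion [x, y, z, w].
In Python, from workcell import manip gives the robot as it stands.
- The arm moves only by the tool jog_arm, never from a script. Its argument "steps" is one flat list of numbers, 5 for each row, row after row: the finger opening in m, from 0 to 0.0854, then the shift along the tool's x, y, z in m, then the turn about the tool's z in rad. In form: [gripper, x, y, z, twist, gripper, x, y, z, twist, ...]. A call has exactly 10 rows; each row is the pose to reach, as a shift and turn from the pose commanded when the call began, along the tool's axes at that moment; what a row does not reach only later rows make up. A row lasts 1/10 s, in which the tool goes at most 50 mm and 8.59 degrees, less where a joint would pass 70% of its speed; a pose out of reach is approached as far as the arm can. A call with a gripper value outside its range is refused whole. The fingers move at their own pace and stop on an object; "grip_force" is the grip in N (left out, the last holds). Time passes only in rows, so rows that repeat a pose let the fingers close, or fill a call up. It gives the time, the measured TCP pose, the force and the opening at its end, in the units of the state.
- manip.get_obs(): the state, without advancing time (a new reading comes with each control period).
- manip.camera(name): name is "scene" or "top" or "wrist"; returns (picture, depth): 400x640x3 uint8, red, green, blue; 400x640 float32, m along the optical axis (not along the pixel's ray), 0 where there is no reading.
- manip.calibration(name): a dict with "mtx" (3x3 intrinsics, pixels), "k1" (the pictures are not rectified: a ray, as slopes to the right and down, at radius r is drawn at 1 + k1 r^2 times it, then the intrinsics apply), "world_to_cam" (4x4, takes a point from world to camera coordinates). Camera axes: x right, y down, z forward; pixel columns grow to the right and rows downward; lengths in m; the calibration is good to about 2 mm. A picture is of the moment at which its call begins: read the wrist's pose just before it. calibration takes no time and is no camera call; for the wrist camera it gives the pose at the moment of the call.
- manip.hand_in(): hands the job in, once; it reports no verdict.
The state is a dict: "clock": time; "joint_pos": joint angles; "joint_velocities": joint speeds; "tau": joint torques, N m; "position": TCP position; "ee_rot": TCP orientation; "ft_force": force on the tool from outside, world axes, zero at the start; "torque": the same for the moment, N m; "grip_width": opening from 0.0 (shut) to 1.0 (fully open).
Only numpy, scipy, OpenCV 4.12 (cv2) and the standard library are available. Lean on these libraries where they do the work, as an engineer would, in place of code of your own. Each camera call takes 0.05 s, during which the arm holds its last target.

### The job

The parts-counting scale on the bench is switched off, with an empty tub on its platter; get it ready to count bolts into that tub, working the keypad lightly with a fingertip. Push the round power button at the left end of the keypad fully in so that it stays in, then tap the wide bar-shaped tare key in the middle, then tap the square count key at the right end, pressing each tapped key well down and letting it come up again. Press no other key, keep off the platter and the tub, do not push hard, and leave everything else on the bench where it is.

Things in the scene. Friction and masses are not known exactly. Their poses are not given: they have to be found in the camera images.
- scale: Grey bench scale, 340 mm deep (x) by 300 wide (y), fixed. Origin on the bench under its centre; -x is its front, +y the operator's left. The front panel slopes 14 degrees, rising from 50 mm at the front edge to 80 mm. Five white keys stand in a row 31 mm behind the front edge: from the left round power button, tiny diamond, wide tare bar, tiny diamond, square count key; a blank display behind them.
- platter: Steel platter of the scale, 225 mm (x) by 286 mm (y), its top 12 mm above its origin and 101 mm above the bench; its front edge is 81 mm behind the line of keys. Not to be touched.
- power_top (a point): Centre of the top of the round power button, 25 mm across, 12 mm proud of the panel when out. Site z points straight out of the panel (14 degrees off vertical, towards the operator), x runs up the panel away from the operator, y to the operator's left. 108 mm left of the tare key.
- power (a joint): Power button, a slide: 0 m out (off), 0.008 m fully in, moving square to the panel. It stays where it is left. It starts to move at 3 N; the push needed grows to 5 N at 0.005 m and 6 N at the stop. On from 0.0045 m.
- tare_top (a point): Centre of the top of the tare key, a bar 52 mm wide (y) and 22 mm deep, 10 mm proud of the panel. Axes as for power_top; the point moves with its key.
- tare (a joint): Tare key: its joint reads 0 m when up and grows as the key goes in, square to the panel; 0.007 m is fully in, against a hard stop. A spring (2 N to start, 3.6 N at 0.003 m, 6 N fully in) brings it back. It registers when held 0.003 m or more in for 0.1 s.
- count_top (a point): Centre of the top of the count key, 25 mm square, 10 mm proud of the panel, 108 mm right of the tare key. Axes as for power_top.
- count (a joint): Count key: same spring, travel and registering depth as the tare key.
- arrow_left (a joint): Left arrow key, an 11 mm diamond 5 mm proud of the panel, midway between the power button and the tare key (56 mm left of the tare key's centre): its joint reads 0 m when up and grows as the key goes in, square to the panel, 0.003 m at most. Not to be pressed.
- arrow_right (a joint): Right arrow key, the same, 56 mm right of the tare key's centre. Not to be pressed.
- tub: Empty white plastic tub standing on the platter, 100 mm across the rim, 65 mm high; origin under its centre. At least 115 mm behind the line of keys. Not to be touched.
- bolt_tub: White tub of bolts, 112 mm across the rim, 85 mm high, on the bench to one side of the scale; origin under its centre. Bystander.
- can_white: Aerosol can with a white cap, 66 mm across, 170 mm high, on the bench to one side of the scale; origin under its centre. Bystander.
- can_black: Aerosol can with a black cap, 66 mm across, 150 mm high, to one side of the scale; origin under its centre. Bystander.
- glue: White glue bottle with a pointed nozzle, 80 mm across, 185 mm high, to one side of the scale; origin under its centre. Bystander.
- putty_knife: Putty knife with a wooden handle, 205 mm long, 38 mm wide, 16 mm high, lying along its x close beside the left side of the scale; origin near its middle, on the bench. Bystander.
- wrench: Steel wrench about 160 mm long lying along its x close beside the right side of the scale. Bystander.
- socket: Steel socket, 26 mm across, 32 mm high, standing on the bench just in front of the scale; origin under its centre. Bystander.

How it is judged:
On the way, in this order (a step that is already met when the one before it is completed fails the run):
1. the power button is pushed in, no other key being down (value of joint power above 0.0045 m and value of joint each of tare, count, arrow_left, arrow_right below 0.0015 m), for 0.1 s.
2. the tare key alone is pressed (value of joint tare above 0.003 m and value of joint each of count, arrow_left, arrow_right below 0.0015 m), for 0.1 s.
3. the tare key is let up (value of joint each of tare, count, arrow_left, arrow_right below 0.0015 m), for 0.1 s.
4. the count key alone is pressed (value of joint count above 0.003 m and value of joint each of tare, arrow_left, arrow_right below 0.0015 m), for 0.1 s.
At the end, for the whole second after the job is handed in: The power button is in (4.5 mm or more of its 8 mm), all other keys are up again (within 1.5 mm), and the tub stands upright and still on the platter within 8 mm of where it was (all of step 3 and value of joint power above 0.0045 m and distance of tub from where it was at the start of the episode below 0.008 m and angle between tub's own z axis and vertical below 0.1 rad and linear speed of tub below 0.02 m/s); the robot touches nothing.
It fails at once if the tare or count key is pressed (2 mm or more) while the power is still off (value of joint power below 0.0045 m and value of joint any of tare, count above 0.002 m).
It fails at once if an arrow key is pressed (1.5 mm or more) (value of joint any of arrow_left, arrow_right above 0.0015 m).
It fails at once if a key or the scale is pushed hard (over 30 N) (contact force between any of the fingers, the arm and scale above 30 N).
It fails at once if the robot touches the platter or the tub, or the tub is moved more than 8 mm, lifted or tipped (contact force between any of the fingers, the arm and platter above 0.5 N or contact force between any of the fingers, the arm and tub above 0.5 N or distance of tub from where it was at the start of the episode above 0.008 m or angle between tub's own z axis and vertical above 0.1 rad).
It fails at once if another thing on the bench is moved more than 20 mm, lifted or knocked over (distance of any of bolt_tub, can_white, can_black, glue, putty_knife, wrench, socket from where it was at the start of the episode above 0.02 m or angle between any of bolt_tub, can_white, can_black, glue, putty_knife, wrench, socket's own z axis and vertical above 0.3 rad).
It also fails if it takes over 40 s, if anything falls off the work surface, if the arm or the gripper's body presses on something with over 40 N, if the wrist force passes 120 N, or if a joint passes its speed limit or range.

## Working session

There is one attempt and no reset: what is moved stays moved. The work goes in short steps, Python scripts to look and compute and a tool call to move; the robot and the scene stay as the last step left them, time stands still between calls to the robot, and variables do not carry over. Pictures are saved under pics/ and viewed, and the job is handed in when it is done.

Besides the shell and the picture viewer there is one more tool, called as name(argument=value, ...) on one line, values as JSON. jog_arm: Moves the arm, as the interface text tells. Its arguments: {"type":"object","properties":{"steps":{"type":"array"},"grip_force":{"type":"number"}},"required":["steps"]}

```bash
mkdir -p pics; ls
python3 - <<'E'
from workcell import manip
import cv2,numpy as np
o=manip.get_obs();print({k:np.round(v,3) for k,v in o.items()})
for n in ["top","scene"]:
    p,d=manip.camera(n);c=manip.calibration(n)
    cv2.imwrite(f"pics/{n}0.png",p[:,:,::-1]);np.savez(f"{n}0.npz",p=p,d=d,**c)
    print(n,c)
print(manip.get_obs()['clock'])
E
```

```text
pics
{'clock': np.float64(0.0), 'joint_pos': array([ 1.085,  0.333, -0.065,  1.461,  0.022,  1.35 , -0.089]), 'joint_velocities': array([ 0.001,  0.002,  0.001, -0.001,  0.001, -0.001, -0.001]), 'tau': array([-0.0000e+00, -6.2543e+01,  4.9000e-02, -3.9160e+01,  1.6000e-02,
        1.0000e-02, -0.0000e+00]), 'position': array([ 0.279, -0.559,  0.247]), 'ee_rot': array([ 0.973,  0.229, -0.   , -0.001]), 'ft_force': array([-0.04 ,  0.542, -0.421]), 'torque': array([-0.033, -0.022, -0.021]), 'grip_width': np.float64(1.001)}
top {'mtx': array([[506.71381297,   0.        , 312.07692381],
       [  0.        , 506.71381297, 196.19414197],
       [  0.        ,   0.        ,   1.        ]]), 'k1': 0.020082580998213875, 'world_to_cam': array([[-0.02498618, -0.99959696, -0.013476  ,  0.00689371],
       [-0.98667012,  0.02682692, -0.16050667,  0.61232001],
       [ 0.1608035 ,  0.00928592, -0.98694276,  1.33932517],
       [ 0.        ,  0.        ,  0.        ,  1.        ]])}
scene {'mtx': array([[393.60629401,   0.        , 321.5069241 ],
       [  0.        , 393.60629401, 198.35651961],
       [  0.        ,   0.        ,   1.        ]]), 'k1': -0.016356759231859613, 'world_to_cam': array([[-0.09791429,  0.99511783,  0.01238103,  0.05482258],
       [ 0.73383965,  0.08059819, -0.6745245 , -0.36674059],
       [-0.67222925, -0.0569599 , -0.73814863,  1.55615174],
       [ 0.        ,  0.        ,  0.        ,  1.        ]])}
0.1
```

View pics/top0.png

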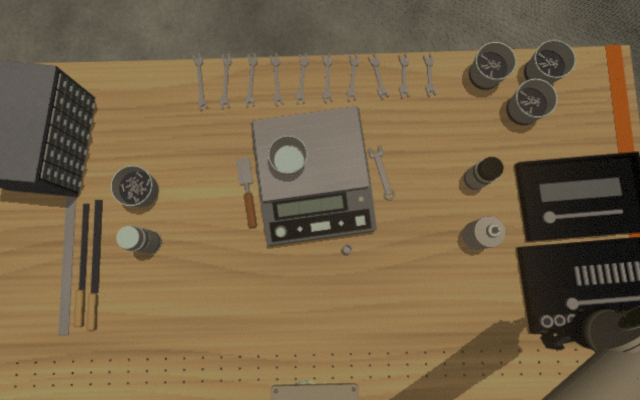

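View pics/scene0.png

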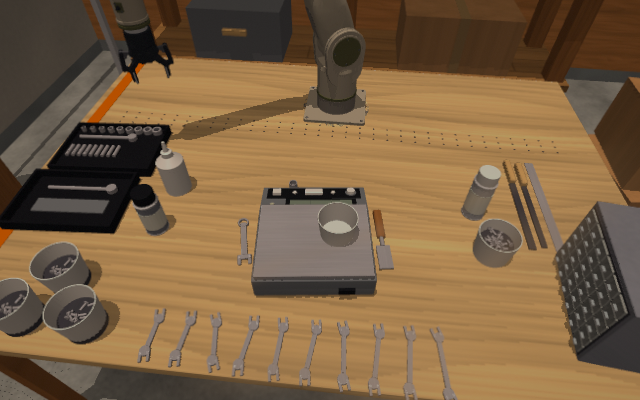

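The top view shows the scale at about (315,175). The power button is at about (281,232), the tare bar at (320,226), the count key at (360,220), and the socket at (346,250) in front. Next I'll measure the keys.

```bash
cat > h.py <<'E'
import numpy as np,cv2
def ray(c,uv):
    K=c['mtx'];x=(uv[0]-K[0,2])/K[0,0];y=(uv[1]-K[1,2])/K[1,1]
    k=float(c['k1']);X,Y=x,y
    for _ in range(20):
        s=1+k*(X*X+Y*Y);X,Y=x/s,y/s
    T=c['world_to_cam'];R=T[:3,:3];return -R.T@T[:3,3],R.T@np.array([X,Y,1.])
def onplane(c,uv,z):
    o,d=ray(c,uv);return o+d*(z-o[2])/d[2]
def withdepth(c,uv,dep):
    o,d=ray(c,uv);return o+d*dep
E
python3 - <<'E'
from h import *
for n,box in (("top",(225,90,400,265)),("scene",(235,170,400,300))):
    c=np.load(n+"0.npz");p=c['p'];x0,y0,x1,y1=box
    crop=p[y0:y1,x0:x1]
    cv2.imwrite(f"pics/{n}crop.png",cv2.resize(crop[:,:,::-1],None,fx=4,fy=3.4 if n=="top" else 4,interpolation=cv2.INTER_CUBIC)[:600])
    g=p.min(2); m=np.zeros_like(g); m[y0:y1,x0:x1]=(g[y0:y1,x0:x1]>130)
    N,l,s,ce=cv2.connectedComponentsWithStats(m)
    for i in range(1,N):
        if s[i,4]<6: continue
        w=(g*(l==i)).astype(float);ys,xs=np.nonzero(l==i)
        u=ce[i];de=np.median(c['d'][l==i])
        print(n,s[i],np.round(u,1),np.round(onplane(c,u,.068),4),np.round(withdepth(c,u,de),4))
E
```

```text
top [275 146  28  26 575] [288.2 159.2] [0.7136 0.0535 0.068 ] [0.7051 0.0516 0.1033]
top [356 217   8   8  46] [359.5 219.8] [ 0.5418 -0.1347  0.068 ] [ 0.5419 -0.1347  0.0676]
top [312 222  17   8 103] [320.  225.7] [ 0.5288 -0.0283  0.068 ] [ 0.529  -0.0283  0.0664]
top [277 228   7   8  40] [280.1 231.4] [0.5163 0.0787 0.068 ] [0.5163 0.0787 0.0677]
scene [273 189   8   4  32] [276.5 190.5] [ 0.5458 -0.134   0.068 ] [ 0.545  -0.1342  0.0672]
scene [305 189  18   4  68] [313.2 190.5] [ 0.5342 -0.0276  0.068 ] [ 0.5343 -0.0276  0.068 ]
scene [347 188   8   4  26] [350.3 189.6] [0.5185 0.0797 0.068 ] [0.5193 0.0797 0.0688]
scene [346 204  12  12  15] [352.5 208.6] [0.5915 0.0897 0.068 ] [0.6745 0.0867 0.1628]
scene [318 206   6  11  11] [319.6 211. ] [ 0.6103 -0.0011  0.068 ] [0.6929 0.0064 0.1647]
scene [323 220  29  14 270] [336.9 226.6] [0.6604 0.0507 0.068 ] [0.6897 0.0513 0.105 ]
```

View pics/topcrop.png

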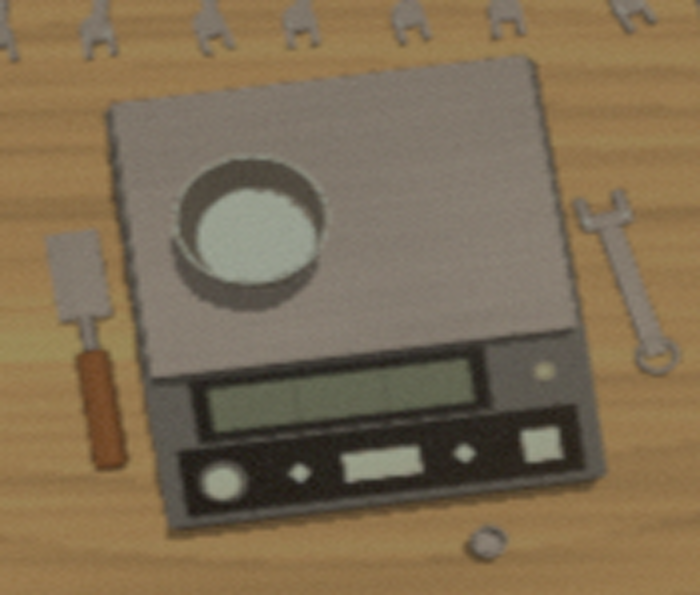

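View pics/scenecrop.png

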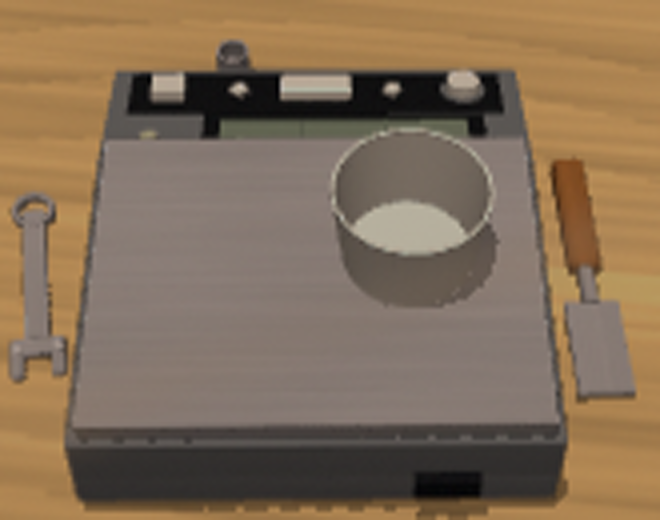

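Both views agree to about 3 mm in x and 1 mm in y. Key spacing comes out at 107–108 mm against 108 given, and key height at 0.068 m. Scale yaw is about +0.119 rad. The targets are power (0.517, 0.079), tare (0.529, -0.028) and count (0.5425, -0.1345). I'll move towards the power button with the gripper shut, turning to match the scale's yaw.

jog_arm(steps=[0, 0.015, -0.015, -0.03, 0.03, 0, 0.045, -0.04, -0.03, 0.07, 0, 0.075, -0.07, -0.03, 0.11, 0, 0.105, -0.1, -0.03, 0.15, 0, 0.135, -0.13, -0.03, 0.2, 0, 0.165, -0.16, -0.03, 0.24, 0, 0.195, -0.19, -0.03, 0.28, 0, 0.225, -0.22, -0.03, 0.31, 0, 0.25, -0.24, -0.03, 0.34, 0, 0.27, -0.26, -0.03, 0.34], grip_force=20)

```text
clock: 1.1
position: [0.4051, -0.2041, 0.2782]
ee_rot: [0.998, 0.062, -0.0, 0.0]
ft_force: [-0.1, 0.1, -0.7]
grip_width: -0.001
```

```bash
cat > st.py <<'E'
from h import *
from workcell import manip
from scipy.spatial.transform import Rotation as R
def st(off=0.006):
    o=manip.get_obs();p=o['position'];r=R.from_quat(o['ee_rot']).as_matrix()
    print('t',round(float(o['clock']),2),'p',np.round(p,4),'x',np.round(r[:,0],3),'z',np.round(r[:,2],3),'F',np.round(o['ft_force'],2),'g',round(float(o['grip_width']),3))
    xs=np.array([.993,.119,0])
    print('twist needed',round(float(np.arctan2(r[1,0],r[0,0])-0.119),4))
    for n,k in dict(power=(.517,.079),tare=(.529,-.028),count=(.5425,-.1345)).items():
        t=np.array([*k,.069+.017])-off*xs
        print(n,'tool shift to touch',np.round(r.T@(t-p),4))
E
python3 -c "
from st import *;st()"
```

```text
t 1.1 p [ 0.4051 -0.2041  0.2782] x [ 0.992  0.123 -0.   ] z [-0. -0. -1.] F [-0.09  0.14 -0.7 ] g -0.001
twist needed 0.0042
power tool shift to touch [ 0.1399 -0.2672  0.1922]
tare tool shift to touch [ 0.1387 -0.1596  0.1922]
count tool shift to touch [ 0.139  -0.0522  0.1922]
```

jog_arm(steps=[0, 0.02, -0.03, 0, 0, 0, 0.04, -0.06, 0, 0, 0, 0.06, -0.1, 0, 0, 0, 0.08, -0.14, 0, 0, 0, 0.1, -0.18, 0.02, 0, 0, 0.12, -0.22, 0.05, 0, 0, 0.135, -0.25, 0.08, 0, 0, 0.14, -0.267, 0.11, 0, 0, 0.14, -0.267, 0.14, 0, 0, 0.14, -0.267, 0.15, 0])

```text
clock: 2.1
position: [0.509, 0.0763, 0.1253]
ee_rot: [0.998, 0.062, -0.002, -0.0]
ft_force: [0.4, -1.8, 0.6]
grip_width: -0.003
```

```bash
python3 -c "
from st import *;st()
for n in ['wrist','scene']:
    p,d=manip.camera(n);c=manip.calibration(n);np.savez(n+'1.npz',p=p,d=d,**c)
    cv2.imwrite('pics/%s1.png'%n,p[:,:,::-1])
cv2.imwrite('pics/scene1c.png',cv2.resize(p[100:260,235:435,::-1],None,fx=4,fy=3.7))
"
```

```text
t 2.1 p [0.509  0.0763 0.1253] x [ 0.992  0.124 -0.005] z [-0.005 -0.    -1.   ] F [ 0.43 -1.81  0.58] g -0.003
twist needed 0.0052
power tool shift to touch [ 0.0025 -0.0017  0.0392]
tare tool shift to touch [0.0012 0.106  0.0392]
count tool shift to touch [0.0014 0.2133 0.0391]
```

View pics/wrist1.png

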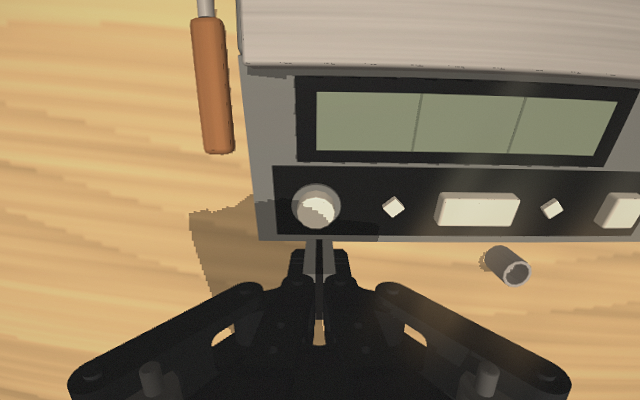

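View pics/scene1c.png

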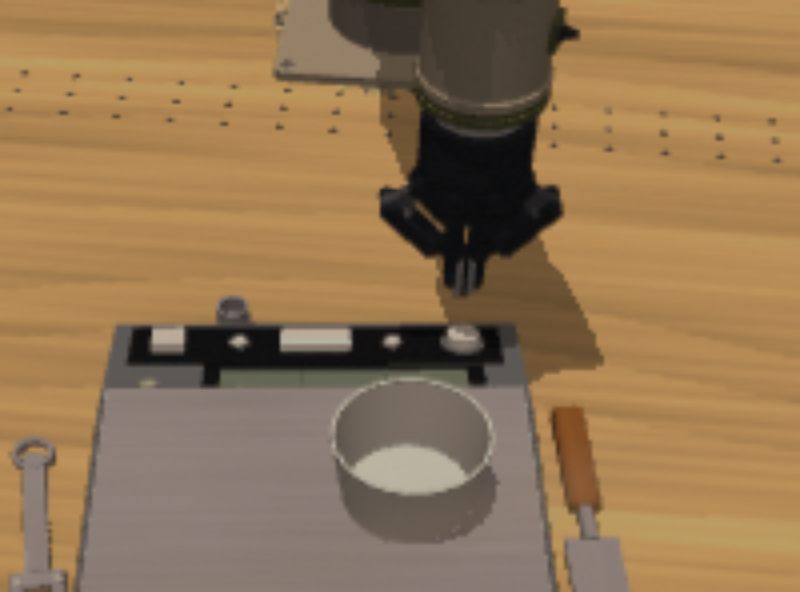

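In the wrist view the shut fingertips sit just in front of the power button, whose top is at about (316,210). The tare bar is at about (477,209) and the left arrow at (393,207). I'll refine the key positions from this view.

Run:
```python
from h import *
c=np.load("wrist1.npz");p=c['p'];d=c['d']
o,_=ray(c,(320,200));print('cam',o)
th=.119;S=np.array([[np.cos(th),np.sin(th)],[-np.sin(th),np.cos(th)]])
# points of all pixels in key area, via depth
for nm,(x0,y0,x1,y1) in dict(power=(285,175,348,236),al=(378,192,410,222),tare=(428,185,526,232)).items():
    P=[]
    for v in range(y0,y1):
        for u in range(x0,x1):
            if d[v,u]>0: P.append([*withdepth(c,(u,v),d[v,u]),u,v])
    P=np.array(P);q=P[:,:2]@S.T
    # panel fit z=a+b*xs ; height above
    A=np.c_[np.ones(len(q)),q[:,0]]
    ref=P[:,2]-np.tan(np.radians(14))*q[:,0]
    base=np.percentile(ref,5);h=(ref-base)*np.cos(np.radians(14))
    top=h>(h.max()-.002) if nm!='al' else h>.003
    top=h>np.percentile(h,97)-.002
    print(nm,'hmax',h.max(),np.percentile(h,97),'n',top.sum(),'ctr(mid)',[(q[top,k].min()+q[top,k].max())/2 for k in(0,1)],'size',np.ptp(q[top],axis=0),'z',P[top,2].mean(),
     'world',S.T@[(q[top,k].min()+q[top,k].max())/2 for k in(0,1)])
```

```text
cam [0.58166362 0.08449514 0.25134653]
power hmax 0.01382038906059456 0.012658599283193756 n 944 ctr(mid) [np.float64(0.5229209378973961), np.float64(0.016709996539082943)] size [0.02411128 0.02387973] z 0.07043169531974074 world [0.51723896 0.07867265]
al hmax 0.006541880122096311 0.005740933651500527 n 239 ctr(mid) [np.float64(0.5242233115425852), np.float64(-0.03497201388802607)] size [0.01455488 0.01457519] z 0.06357660362117727 world [0.52466778 0.02751076]
tare hmax 0.011823947144302602 0.010848231940712575 n 2001 ctr(mid) [np.float64(0.5227857683334304), np.float64(-0.09087274379504749)] size [0.02190637 0.05247949] z 0.06863227671399064 world [ 0.5298769 -0.0281653]
```

jog_arm(steps=[0, 0.001, -0.001, 0.008, 0.005, 0, 0.002, -0.002, 0.016, 0.005, 0, 0.002, -0.002, 0.022, 0.005, 0, 0.002, -0.002, 0.025, 0.005, 0, 0.002, -0.002, 0.025, 0.005, 0, 0.002, -0.002, 0.025, 0.005, 0, 0.002, -0.002, 0.025, 0.005, 0, 0.002, -0.002, 0.025, 0.005, 0, 0.002, -0.002, 0.025, 0.005, 0, 0.002, -0.002, 0.025, 0.005])

```text
clock: 3.2
position: [0.5126, 0.0783, 0.1034]
ee_rot: [0.998, 0.059, 0.0, 0.0]
ft_force: [-0.8, -0.5, 0.5]
grip_width: -0.001
```

```bash
python3 -c "
from st import *;st()
for i in range(3):
    p,d=manip.camera('scene');st()
cv2.imwrite('pics/scene2c.png',cv2.resize(p[150:230,285:385,::-1],None,fx=7,fy=7,interpolation=cv2.INTER_CUBIC))
"
```

```text
t 3.2 p [0.5126 0.0783 0.1034] x [0.993 0.118 0.   ] z [ 0. -0. -1.] F [-0.75 -0.52  0.48] g -0.001
twist needed -0.0012
power tool shift to touch [-0.0016 -0.0002  0.0174]
tare tool shift to touch [-0.0022  0.1075  0.0174]
count tool shift to touch [-0.0013  0.2148  0.0174]
t 3.25 p [0.5126 0.0783 0.1034] x [0.993 0.118 0.   ] z [ 0. -0. -1.] F [-0.72  0.46 -0.17] g -0.001
twist needed -0.0012
power tool shift to touch [-0.0015 -0.0002  0.0173]
tare tool shift to touch [-0.0022  0.1075  0.0174]
count tool shift to touch [-0.0013  0.2149  0.0174]
t 3.3 p [0.5126 0.0783 0.1034] x [0.993 0.118 0.   ] z [ 0. -0. -1.] F [-0.03  0.25 -0.13] g 0.0
twist needed -0.0012
power tool shift to touch [-0.0015 -0.0002  0.0174]
tare tool shift to touch [-0.0022  0.1075  0.0174]
count tool shift to touch [-0.0013  0.2148  0.0174]
t 3.35 p [0.5126 0.0783 0.1033] x [0.993 0.118 0.   ] z [ 0. -0. -1.] F [ 0.05  0.03 -0.46] g -0.003
twist needed -0.0011
power tool shift to touch [-0.0015 -0.0002  0.0173]
tare tool shift to touch [-0.0022  0.1075  0.0173]
count tool shift to touch [-0.0013  0.2148  0.0173]
```

View pics/scene2c.png

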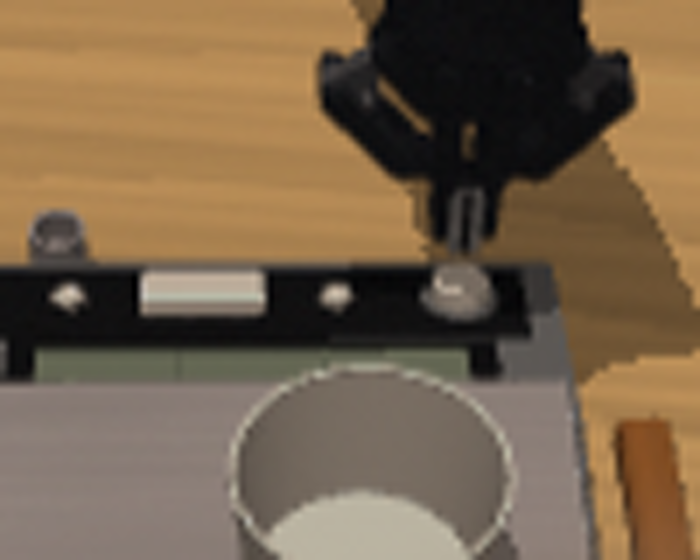

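jog_arm(steps=[0, -0.001, 0, 0.004, 0, 0, -0.0015, 0, 0.008, 0, 0, -0.0015, 0, 0.011, 0, 0, -0.0015, 0, 0.013, 0, 0, -0.0015, 0, 0.014, 0, 0, -0.001, 0, 0.016, 0, 0, -0.0005, 0, 0.018, 0, 0, 0, 0, 0.019, 0, 0, 0, 0, 0.019, 0, 0, 0, 0, 0.019, 0])

```text
clock: 4.35
position: [0.5125, 0.0783, 0.0843]
ee_rot: [0.998, 0.059, -0.0, 0.0]
ft_force: [-1.3, 0.3, 1.1]
grip_width: -0.003
```

```bash
python3 -c "
from st import *;st()
for i in range(3):
    p,d=manip.camera('scene');st()
cv2.imwrite('pics/scene3c.png',cv2.resize(p[150:230,285:385,::-1],None,fx=7,fy=7,interpolation=cv2.INTER_CUBIC))
" | grep t\
```

```text
t 4.35 p [0.5125 0.0783 0.0843] x [ 0.993  0.118 -0.   ] z [-0. -0. -1.] F [-1.3   0.31  1.13] g -0.003
twist needed -0.0012
power tool shift to touch [-0.0015 -0.0002 -0.0017]
tare tool shift to touch [-0.0021  0.1075 -0.0017]
count tool shift to touch [-0.0012  0.2148 -0.0017]
t 4.4 p [0.5125 0.0783 0.0843] x [ 0.993  0.118 -0.   ] z [-0. -0. -1.] F [-0.56 -0.16  1.72] g 0.004
twist needed -0.0012
power tool shift to touch [-0.0014 -0.0002 -0.0017]
tare tool shift to touch [-0.0021  0.1075 -0.0017]
count tool shift to touch [-0.0012  0.2148 -0.0017]
t 4.45 p [0.5125 0.0783 0.0843] x [ 0.993  0.118 -0.   ] z [-0. -0. -1.] F [-1.45  0.78  0.68] g 0.0
twist needed -0.0012
power tool shift to touch [-0.0015 -0.0002 -0.0017]
tare tool shift to touch [-0.0021  0.1075 -0.0017]
count tool shift to touch [-0.0012  0.2148 -0.0017]
t 4.5 p [0.5125 0.0783 0.0843] x [ 0.993  0.118 -0.   ] z [-0. -0. -1.] F [-0.55  0.24  0.86] g -0.003
twist needed -0.0012
power tool shift to touch [-0.0015 -0.0002 -0.0017]
tare tool shift to touch [-0.0021  0.1075 -0.0017]
count tool shift to touch [-0.0012  0.2149 -0.0017]
```

View pics/scene3c.png

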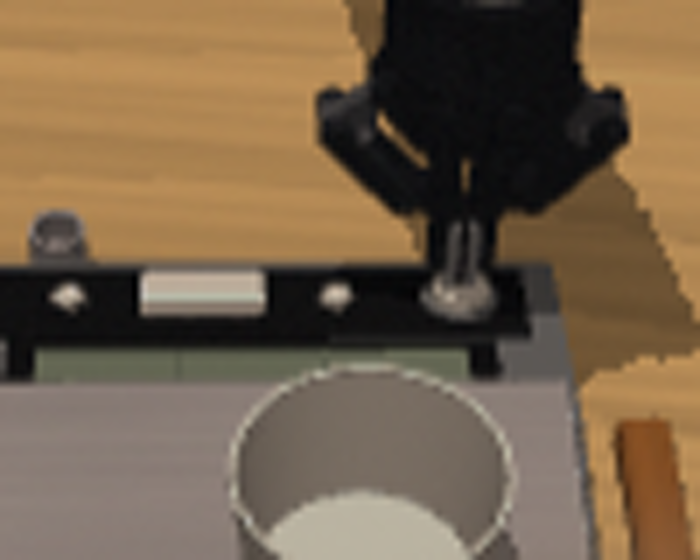

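A slight upward force of about 1 N shows first contact. I'll push on in small steps along the panel normal.

jog_arm(steps=[0, 0.0002, 0, 0.001, 0, 0, 0.0005, 0, 0.002, 0, 0, 0.0007, 0, 0.003, 0, 0, 0.0007, 0, 0.003, 0, 0, 0.0007, 0, 0.003, 0, 0, 0.0007, 0, 0.003, 0, 0, 0.0007, 0, 0.003, 0, 0, 0.0007, 0, 0.003, 0, 0, 0.0007, 0, 0.003, 0, 0, 0.0007, 0, 0.003, 0])

```text
clock: 5.5
position: [0.5133, 0.0784, 0.0813]
ee_rot: [0.998, 0.059, 0.0, 0.0]
ft_force: [-2.1, -0.6, 1.5]
grip_width: 0.0
```

```bash
python3 -c "
from st import *;st()
for i in range(2):
    p,d=manip.camera('scene');st()
" | grep ^t\ [0-9]
```

```text
t 5.5 p [0.5133 0.0784 0.0813] x [0.993 0.117 0.   ] z [ 0. -0. -1.] F [-2.05 -0.56  1.47] g 0.0
t 5.55 p [0.5133 0.0784 0.0813] x [0.993 0.118 0.   ] z [ 0. -0. -1.] F [-2.81  0.15  1.78] g -0.003
t 5.6 p [0.5133 0.0784 0.0813] x [0.993 0.118 0.   ] z [ 0. -0. -1.] F [-1.39 -0.45  0.64] g 0.001
```

```bash
python3 -c "
from st import *
for n in ['wrist','scene']:
    p,d=manip.camera(n);c=manip.calibration(n);np.savez(n+'4.npz',p=p,d=d,**c)
    if n=='wrist': cv2.imwrite('pics/w4.png',cv2.resize(p[150:300,230:430,::-1],None,fx=4,fy=4,interpolation=cv2.INTER_CUBIC))
    else: cv2.imwrite('pics/s4.png',cv2.resize(p[165:215,315:385,::-1],None,fx=10,fy=10,interpolation=cv2.INTER_CUBIC))
"
```

```text
(no output)
```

View pics/w4.png

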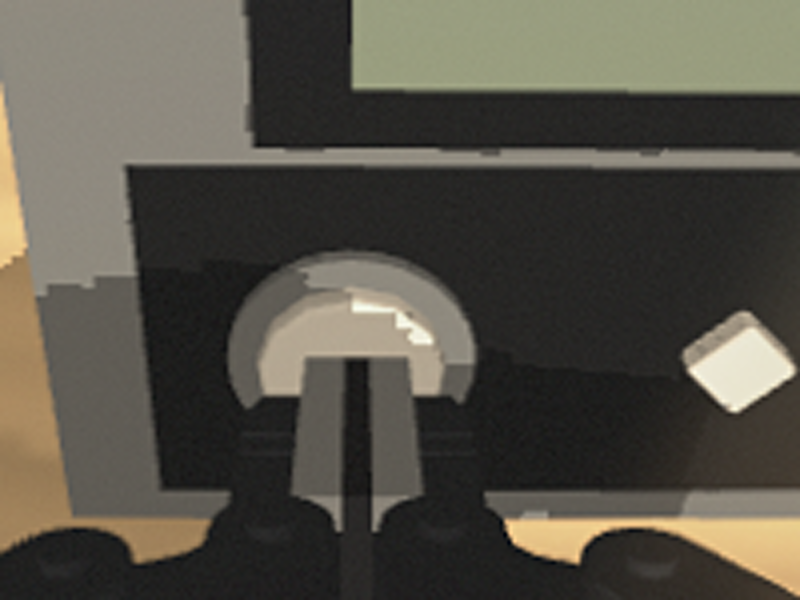

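View pics/s4.png

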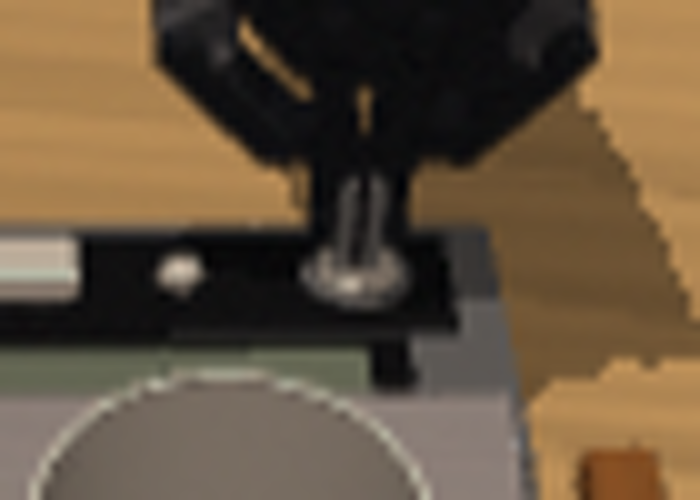

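The wrist view shows both fingertips on the button's front half, with the edge near its centre and no other contact. I'll measure the button's depression from the visible top.

```bash
cat > hp.py <<'E'
from h import *
th=.119;S=np.array([[np.cos(th),np.sin(th)],[-np.sin(th),np.cos(th)]])
def hm(f,box):
    c=np.load(f);d=c['d'];x0,y0,x1,y1=box;out=np.full((y1-y0,x1-x0),np.nan)
    for v in range(y0,y1):
        for u in range(x0,x1):
            P=withdepth(c,(u,v),d[v,u]);out[v-y0,u-x0]=(P[2]-np.tan(np.radians(14))*((S@P[:2])[0]-.5229))*np.cos(np.radians(14))
    return out
E
python3 - <<'E'
from hp import *
a=hm('wrist1.npz',(285,175,348,236));b=hm('wrist4.npz',(285,205,350,250))
np.set_printoptions(linewidth=200)
print((a[::6,::6]*1000).round(1));print((b[::5,::5]*1000).round(1))
E
```

```text
[[ 58.   56.4  56.7  57.   56.   56.7  57.1  57.   57.1  58.1  56.7]
 [ 57.8  56.8  57.2  58.1  56.2  56.8  57.7  57.1  56.7  58.3  57.3]
 [ 57.4  57.2  56.8  59.8  58.8  59.3  58.9  59.9  56.9  57.5  57. ]
 [ 56.9  57.8  59.4  59.2  62.2  62.7  61.3  59.7  59.4  57.2  56.3]
 [ 56.6  57.2  58.9  66.3  66.9  68.1  68.3  65.7  59.8  56.1  57.5]
 [ 57.5 228.2  61.3  67.7  67.9  67.8  68.7  69.1  64.   59.5  57.2]
 [ 57.   57.6  68.4  69.2  68.1  68.6  68.   67.5  68.   59.9  57.3]
 [ 57.3  57.5  59.1  68.   68.5  68.2  67.6  69.   67.7  57.3  56.9]
 [ 57.1  56.8  56.8  67.9  68.3  68.2  68.2  68.3  58.   57.4  56.2]
 [ 57.1  57.2  56.6  55.9  56.2  56.9  57.5  58.1  55.9  56.   57.4]
 [ 56.2  56.6  57.1  55.3  56.3  56.6  56.9  56.2  55.9  56.9  54.8]]
[[57.1 57.5 57.1 56.  56.3 57.1 57.1 58.1 57.6 58.2 57.2 57.3 58.3]
 [57.2 57.  56.3 56.2 56.6 57.2 57.5 56.7 56.5 56.9 57.3 57.2 57.1]
 [57.5 56.5 56.9 55.6 58.  58.9 59.3 58.2 58.8 58.2 56.3 55.7 57.1]
 [56.9 56.6 58.1 59.1 58.1 59.4 59.4 59.8 58.6 59.6 59.  57.6 57. ]
 [57.2 57.2 59.4 58.4 60.2 61.1 61.7 62.1 61.2 59.5 59.3 59.6 57.7]
 [56.4 58.5 59.2 61.4 61.8 62.2 62.2 61.9 62.4 62.6 60.8 59.3 58.4]
 [57.4 58.8 59.  62.8 61.9 61.9 62.3 62.3 61.7 62.7 62.5 59.7 58.9]
 [56.5 58.8 62.  62.2 62.7 67.2 67.  66.9 67.3 66.8 62.2 60.9 60.8]
 [58.1 58.9 61.6 61.7 72.5 72.3 72.3 72.4 72.9 73.7 62.7 59.  59.6]]
```

The button face is now about 6.1 mm in (proud height 68.2 → 62.1). I'll push 1.7 mm more to reach nearly full travel, then check.

jog_arm(steps=[0, 0.0001, 0, 0.0005, 0, 0, 0.0002, 0, 0.001, 0, 0, 0.0003, 0, 0.0014, 0, 0, 0.0004, 0, 0.0017, 0, 0, 0.0004, 0, 0.0017, 0, 0, 0.0004, 0, 0.0017, 0, 0, 0.0004, 0, 0.0017, 0, 0, 0.0004, 0, 0.0017, 0, 0, 0.0004, 0, 0.0017, 0, 0, 0.0004, 0, 0.0017, 0])

```text
clock: 6.7
position: [0.5137, 0.0784, 0.0796]
ee_rot: [0.998, 0.059, 0.0, 0.0]
ft_force: [-2.4, -0.1, 4.4]
grip_width: 0.002
```

```bash
python3 -c "
from st import *
from hp import hm
st()
for i in range(2):
    p,d=manip.camera('wrist');c=manip.calibration('wrist');np.savez('wrist5.npz',p=p,d=d,**c);st()
print((hm('wrist5.npz',(285,205,350,250))[::5,::5]*1000).round(1)[4:])
" | grep -v tool\ shift
```

```text
t 6.7 p [0.5137 0.0784 0.0796] x [0.993 0.118 0.   ] z [ 0. -0. -1.] F [-2.35 -0.13  4.37] g 0.002
twist needed -0.0012
t 6.75 p [0.5137 0.0784 0.0796] x [0.993 0.118 0.   ] z [ 0. -0. -1.] F [-2.24 -0.75  5.23] g 0.0
twist needed -0.0012
t 6.8 p [0.5137 0.0784 0.0796] x [0.993 0.118 0.   ] z [ 0. -0. -1.] F [-2.93  0.37  5.06] g 0.0
twist needed -0.0012
[[57.5 56.6 59.2 59.7 59.8 60.3 59.7 59.8 59.2 59.5 59.2 59.9 56.8]
 [57.1 59.2 59.6 59.3 60.9 60.5 60.5 61.  59.5 61.5 58.9 59.8 59.3]
 [56.6 59.8 58.8 61.5 60.9 61.8 61.7 60.5 61.1 61.5 60.1 59.  60. ]
 [57.6 58.8 62.  61.1 61.4 65.9 65.3 65.9 65.7 64.8 60.9 59.4 59.2]
 [57.  59.1 60.  61.4 71.  70.5 70.4 71.1 71.2 71.5 61.5 59.2 59.8]]
```

About 7.5 mm in at roughly 5.5 N, so close to the stop. I'll add a final 0.3 mm, then lift off square to the panel and move over to the tare key.

jog_arm(steps=[0, 0.0005, 0, 0.0003, 0, 0, -0.003, 0, -0.01, 0, 0, -0.006, 0, -0.03, 0, 0, -0.006, 0.02, -0.035, 0, 0, -0.006, 0.045, -0.035, 0, 0, -0.006, 0.07, -0.035, 0, 0, -0.006, 0.095, -0.035, 0, 0, -0.006, 0.1075, -0.035, 0, 0, -0.006, 0.1075, -0.035, 0, 0, -0.006, 0.1075, -0.035, 0])

```text
clock: 7.8
position: [0.5204, -0.0279, 0.1148]
ee_rot: [0.998, 0.059, 0.0, -0.0]
ft_force: [-0.8, -0.5, 0.2]
grip_width: -0.0
```

```bash
python3 -c "
from st import *
from hp import hm
st()
p,d=manip.camera('wrist');c=manip.calibration('wrist');np.savez('wrist6.npz',p=p,d=d,**c);st()
cv2.imwrite('pics/w6.png',p[:,:,::-1])
"
```

```text
t 7.8 p [ 0.5204 -0.0279  0.1148] x [0.993 0.118 0.   ] z [ 0.     0.001 -1.   ] F [-0.75 -0.5   0.24] g -0.0
twist needed -0.0005
power tool shift to touch [ 0.0033 -0.1065  0.0289]
tare tool shift to touch [0.0025 0.0011 0.0288]
count tool shift to touch [0.0034 0.1085 0.0288]
t 7.85 p [ 0.5203 -0.0275  0.1148] x [0.993 0.119 0.   ] z [ 0.     0.001 -1.   ] F [-0.08  0.51  0.89] g -0.002
twist needed 0.0004
power tool shift to touch [ 0.0034 -0.1061  0.0288]
tare tool shift to touch [0.0025 0.0016 0.0288]
count tool shift to touch [0.0033 0.1089 0.0287]
```

View pics/w6.png

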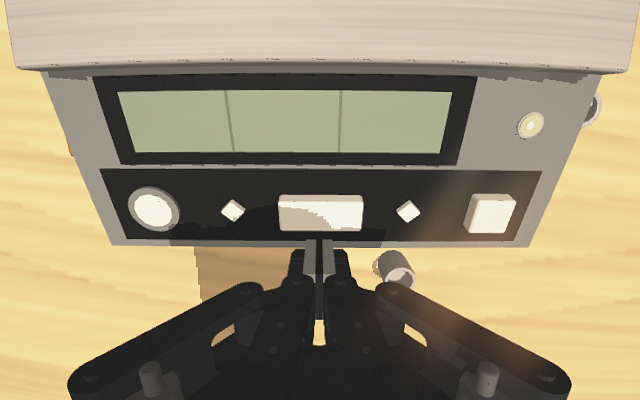

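The power button sits in, just proud of its collar at about (154,209), and the finger is centred in y on the tare bar at about (320,212). Now the tare press, aiming for about 5 mm.

jog_arm(steps=[0, 0.001, 0.001, 0.008, 0, 0, 0.002, 0.001, 0.016, 0, 0, 0.003, 0.001, 0.022, 0, 0, 0.003, 0.001, 0.026, 0, 0, 0.003, 0.001, 0.029, 0, 0, 0.0035, 0.001, 0.031, 0, 0, 0.004, 0.001, 0.033, 0, 0, 0.004, 0.001, 0.0343, 0, 0, 0.004, 0.001, 0.0343, 0, 0, 0.004, 0.001, 0.0343, 0])

```text
clock: 8.85
position: [0.5244, -0.0294, 0.0805]
ee_rot: [0.998, 0.059, 0.0, 0.0]
ft_force: [-2.6, 0.9, 4.0]
grip_width: -0.001
```

```bash
python3 -c "
from st import *
from hp import hm
st()
for i in range(2):
    p,d=manip.camera('wrist');c=manip.calibration('wrist');np.savez('wrist7.npz',p=p,d=d,**c);st()
cv2.imwrite('pics/w7.png',p[:,:,::-1])
np.set_printoptions(linewidth=220)
print((hm('wrist7.npz',(265,205,380,250))[::4,::7]*1000).round(1))
" | grep -v tool\ sh
```

```text
t 8.85 p [ 0.5244 -0.0294  0.0805] x [0.993 0.118 0.   ] z [ 0. -0. -1.] F [-2.64  0.9   3.96] g -0.001
twist needed -0.001
t 8.9 p [ 0.5244 -0.0294  0.0805] x [0.993 0.118 0.   ] z [ 0. -0. -1.] F [-2.76  1.3   3.67] g -0.001
twist needed -0.0011
t 8.95 p [ 0.5244 -0.0294  0.0805] x [0.993 0.118 0.   ] z [ 0. -0. -1.] F [-3.62  1.79  3.7 ] g -0.004
twist needed -0.0011
[[ 57.4  56.8  56.4  57.1  56.9  57.1  56.9  57.7  56.7  57.3  57.6  57.1  57.7  57.9  57.7  57.3  56.6]
 [ 58.   57.3  56.8  57.2  57.4  56.2  56.6  56.9  58.1  57.5  56.6  57.4  57.5  56.9  57.5  57.2  56.6]
 [ 57.4  57.4  56.2  55.9  57.   57.2  57.9  56.5  57.   56.9  57.3  57.1  57.2  57.1  57.   57.2  56.9]
 [ 57.3  56.6  55.7  56.2  58.   57.4  57.4  57.4  57.6  57.5  56.9  56.5  57.2  57.5  56.7  56.8  58.3]
 [ 56.3  58.9  58.   59.   58.3  58.3  57.9  58.3  58.   58.2  58.8  58.3  58.4  58.2  58.7  56.6  57.7]
 [ 57.3  61.7  60.3  60.7  62.2  61.4  61.  184.6  61.7  61.   61.1  60.6  60.5  62.   60.9  57.2  57.2]
 [ 57.6  61.5  62.3  62.9  62.1  62.6  62.3  61.4  62.4  63.   61.8  62.4  61.8  61.9  62.2  57.1  56.6]
 [ 57.1  61.9  62.3  62.8  62.6  62.   61.3  61.9  62.5  61.4  62.6  63.2  62.   62.3  62.4  57.3  57.6]
 [ 56.6  62.2  61.9  61.   62.2  62.2  61.8  62.3  62.1  61.9  61.9  62.5  61.9  62.1  62.1  57.3  57.4]
 [ 56.9  62.1  61.6  61.7  62.6  61.7  68.2  68.3  67.   67.6  62.4  62.3  62.2  63.4  61.5  56.7  57.5]
 [ 56.6  62.8  62.4  62.2  62.9  61.9  72.4  72.4  71.8  71.4  62.   62.1  62.3  61.7  62.1  57.5  57.6]
 [ 57.1  62.4  62.4  62.7 184.6  69.7  76.4  77.1  77.4  76.1  69.2  69.   62.5  61.9  62.5  56.8  57. ]]
```

View pics/w7.png

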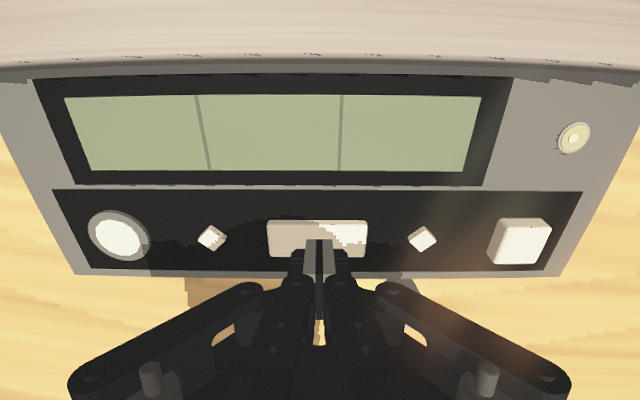

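The tare bar is about 4.8 mm in (face 62.2 against 67 up), with a force of about 5 N. Now I'll release it and move over the count key.

jog_arm(steps=[0, -0.001, 0, -0.004, 0, 0, -0.003, 0, -0.012, 0, 0, -0.004, 0, -0.03, 0, 0, -0.004, 0.02, -0.034, 0, 0, -0.004, 0.045, -0.034, 0, 0, -0.004, 0.07, -0.034, 0, 0, -0.004, 0.095, -0.034, 0, 0, -0.004, 0.108, -0.034, 0, 0, -0.004, 0.108, -0.034, 0, 0, -0.004, 0.108, -0.034, 0])

```text
clock: 9.95
position: [0.5332, -0.1363, 0.1145]
ee_rot: [0.998, 0.059, 0.0, -0.0]
ft_force: [-0.4, 0.1, -0.0]
grip_width: 0.001
```

```bash
python3 -c "
from st import *
from hp import hm
st()
p,d=manip.camera('wrist');c=manip.calibration('wrist');np.savez('wrist8.npz',p=p,d=d,**c);st()
cv2.imwrite('pics/w8.png',p[:,:,::-1])
"
```

```text
t 9.95 p [ 0.5332 -0.1363  0.1145] x [0.993 0.118 0.   ] z [ 0.  0. -1.] F [-0.39  0.1  -0.03] g 0.001
twist needed -0.0007
power tool shift to touch [ 0.0033 -0.2156  0.0286]
tare tool shift to touch [ 0.0026 -0.108   0.0285]
count tool shift to touch [ 0.0034 -0.0006  0.0285]
t 10.0 p [ 0.5332 -0.1357  0.1144] x [0.993 0.119 0.   ] z [ 0.     0.001 -1.   ] F [ 0.58 -0.15 -1.32] g -0.002
twist needed 0.0004
power tool shift to touch [ 0.0035 -0.2151  0.0286]
tare tool shift to touch [ 0.0026 -0.1075  0.0285]
count tool shift to touch [ 0.0034 -0.0001  0.0285]
```

View pics/w8.png

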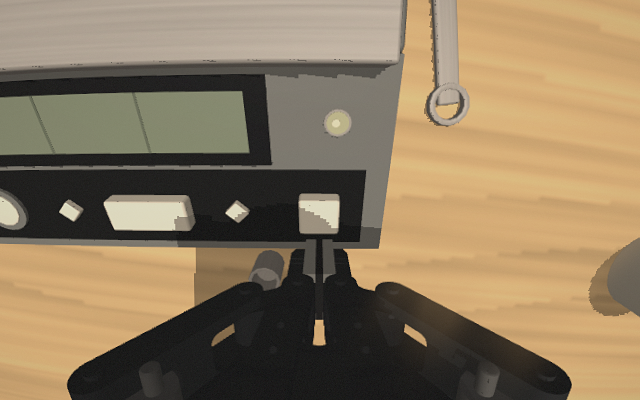

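The tare bar is back up and the fingertip is lined up with the count key at about (320,213). I'll press it the same way.

jog_arm(steps=[0, 0.001, 0, 0.008, 0, 0, 0.002, 0, 0.016, 0, 0, 0.003, 0, 0.022, 0, 0, 0.003, 0, 0.026, 0, 0, 0.003, 0, 0.029, 0, 0, 0.0035, 0, 0.031, 0, 0, 0.004, 0, 0.033, 0, 0, 0.004, 0, 0.034, 0, 0, 0.004, 0, 0.034, 0, 0, 0.004, 0, 0.034, 0])

```text
clock: 11.0
position: [0.5371, -0.1367, 0.0805]
ee_rot: [0.998, 0.059, 0.0, -0.0]
ft_force: [-3.2, 1.6, 3.6]
grip_width: -0.0
```

```bash
python3 -c "
from st import *
from hp import hm
st()
for i in range(2):
    p,d=manip.camera('wrist');c=manip.calibration('wrist');np.savez('wrist9.npz',p=p,d=d,**c);st()
cv2.imwrite('pics/w9.png',p[:,:,::-1])
np.set_printoptions(linewidth=220)
print((hm('wrist9.npz',(280,205,365,250))[::4,::7]*1000).round(1))
" | grep -v tool\ sh
```

```text
t 11.0 p [ 0.5371 -0.1367  0.0805] x [0.993 0.118 0.   ] z [ 0.  0. -1.] F [-3.15  1.65  3.57] g -0.0
twist needed -0.0011
t 11.05 p [ 0.5371 -0.1367  0.0805] x [0.993 0.118 0.   ] z [ 0. -0. -1.] F [-2.16  2.81  3.3 ] g 0.001
twist needed -0.0012
t 11.1 p [ 0.5371 -0.1367  0.0805] x [0.993 0.118 0.   ] z [ 0.  0. -1.] F [-3.7   1.09  3.34] g -0.001
twist needed -0.0012
[[57.9 57.6 57.4 57.3 56.8 57.3 57.2 56.5 57.6 57.4 56.2 57.3 58. ]
 [57.5 57.8 57.9 57.5 57.3 57.8 57.6 57.2 56.7 56.5 57.5 57.2 56.8]
 [56.3 57.5 57.7 57.6 56.9 57.6 56.5 56.5 56.7 57.2 57.4 57.1 57.3]
 [56.7 57.3 56.7 57.2 56.8 57.  57.2 57.3 57.3 57.  57.8 56.1 56.7]
 [57.5 56.9 58.9 59.3 59.9 60.4 59.6 59.7 60.  57.8 57.2 57.4 57.2]
 [57.1 56.9 62.7 61.3 62.3 61.8 61.4 62.3 62.5 57.3 57.  57.3 57.4]
 [56.9 57.  61.2 62.7 61.2 61.7 61.8 62.6 62.6 57.  57.6 57.2 57.8]
 [57.6 57.2 61.8 61.6 61.3 61.4 62.3 62.7 61.7 56.9 57.1 57.4 58. ]
 [57.2 57.1 61.8 62.1 62.9 62.5 62.2 61.8 61.3 57.  56.1 58.6 57. ]
 [56.9 56.6 61.2 62.8 68.6 67.5 68.5 67.4 62.6 57.2 56.9 57.4 58.2]
 [56.8 57.3 61.6 62.9 71.9 72.1 72.3 72.5 62.6 57.4 56.8 57.5 57.3]
 [57.5 56.  61.4 68.7 77.6 76.2 77.1 76.8 69.6 57.  57.4 57.3 57.9]]
```

View pics/w9.png

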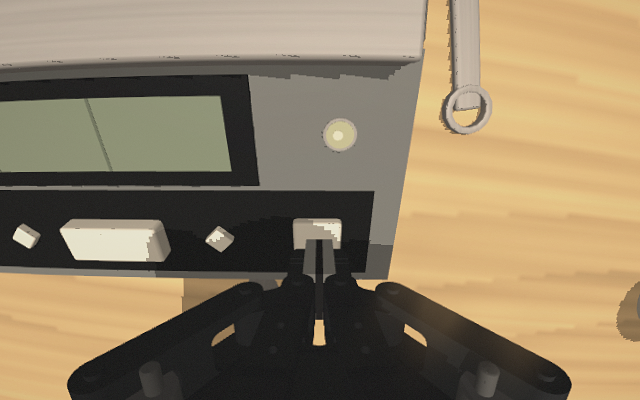

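The count key is about 5 mm in at about 5 N. I'll lift off square to the panel, then back away upwards and towards the robot.

jog_arm(steps=[0, -0.001, 0, -0.004, 0, 0, -0.003, 0, -0.012, 0, 0, -0.005, 0, -0.03, 0, 0, -0.01, -0.01, -0.06, 0, 0, -0.02, -0.03, -0.09, 0, 0, -0.04, -0.05, -0.12, 0, 0, -0.05, -0.07, -0.14, 0, 0, -0.05, -0.07, -0.14, 0, 0, -0.05, -0.07, -0.14, 0, 0, -0.05, -0.07, -0.14, 0])

```text
clock: 12.1
position: [0.4791, -0.0741, 0.2196]
ee_rot: [0.998, 0.058, -0.0, 0.0]
ft_force: [-0.7, 0.5, -0.4]
grip_width: -0.002
```

Run:
```python
from st import *
from hp import S
st()
for n in ['wrist','top']:
    p,d=manip.camera(n);c=manip.calibration(n);np.savez(n+'10.npz',p=p,d=d,**c)
    cv2.imwrite(f'pics/{n}10.png',p[:,:,::-1])
c=np.load('wrist10.npz');d=c['d'];K=c['mtx'];T=c['world_to_cam']
keys=dict(power=(.517,.079),tare=(.529,-.028),count=(.5425,-.1345),al=(.5232,.0275),ar=(.536,-.0837))
def h(P):return (P[2]-np.tan(np.radians(14))*((S@P[:2])[0]-.5229))*np.cos(np.radians(14))
for k,(x,y) in keys.items():
    q=T@[x,y,.066,1];q=q[:3]/q[2];r2=q[0]**2+q[1]**2;q*=1+float(c['k1'])*r2
    u,v=int(round(K[0,0]*q[0]+K[0,2])),int(round(K[1,1]*q[1]+K[1,2]))
    if not(3<u<637 and 3<v<397): print(k,u,v,'out');continue
    hs=[h(withdepth(c,(a,b),d[b,a])) for a in range(u-3,u+4) for b in range(v-3,v+4)]
    print(k,u,v,'height above panel mm',round(np.median(hs)*1000-57.1,1))
a,b=np.load('top0.npz')['p'].astype(int),np.load('top10.npz')['p'].astype(int)
m=(abs(a-b).max(2)>50).astype(np.uint8);m=cv2.morphologyEx(m,cv2.MORPH_OPEN,np.ones((3,3),np.uint8))
N,l,s,ce=cv2.connectedComponentsWithStats(m);print(s[1:])
```

```text
t 12.1 p [ 0.4791 -0.0741  0.2196] x [ 0.993  0.116 -0.001] z [-0.001 -0.    -1.   ] F [-0.66  0.45 -0.37] g -0.002
twist needed -0.0023
power tool shift to touch [ 0.0496 -0.1477  0.1336]
tare tool shift to touch [ 0.049  -0.04    0.1336]
count tool shift to touch [0.05   0.0674 0.1336]
power 160 130 height above panel mm 3.1
tare 275 130 height above panel mm 9.2
count 392 129 height above panel mm 9.5
al 215 129 height above panel mm 4.0
ar 336 129 height above panel mm 3.9
[[ 327  204   40   31  695]
 [ 321  211    5   10   44]
 [ 368  216    3   12   36]
 [ 325  222    3    7   21]
 [ 321  230    5    5   22]
 [ 315  241    6    7   39]
 [ 303  264    4    4   15]
 [ 311  265    3    3    9]
 [ 296  265   36  119 2330]
 [ 373  264    3    3    9]
 [ 375  285    5   19   71]
 [ 304  298    3    3    9]
 [ 308  299    3    3    9]
 [ 377  309    3    7   21]
 [ 581  313    6    4   19]
 [ 376  318    5   15   68]
 [ 570  318    8    7   32]
 [ 298  323    4    4   15]
 [ 516  322    4    3   12]
 [ 500  325    3    3    9]
 [ 504  327    3    3    9]
 [ 510  327    3    3    9]
 [ 516  326    3    3    9]
 [ 541  326   99   74 3270]
 [ 297  328   17   13  126]
 [ 490  328    4    3   12]
 [ 513  335    4    4   15]
 [ 378  341    5   18   65]
 [ 509  346    9    8   43]
 [ 484  349   12    8   71]
 [ 469  351   10    7   52]
 [ 502  350    5    6   26]
 [ 623  350    3    3    9]
 [ 465  353    3    3    9]
 [ 508  352    4    3   12]
 [ 458  354    5    4   20]
 [ 378  360    8   40  189]
 [ 480  364    6    7   34]
 [ 487  364    7    6   38]
 [ 495  364    3    5   15]
 [ 460  367    7    4   26]
 [ 429  374    3    3    9]
 [ 300  380    6    4   22]
 [ 308  380    6    4   24]
 [ 320  386    6   14   65]
 [ 440  387    4    4   15]
 [ 415  388   36   12  272]
 [ 445  388    8    6   31]
 [ 452  393    6    5   18]
 [ 402  397    3    3    9]
 [ 407  397    7    3   18]]
```

View pics/wrist10.png

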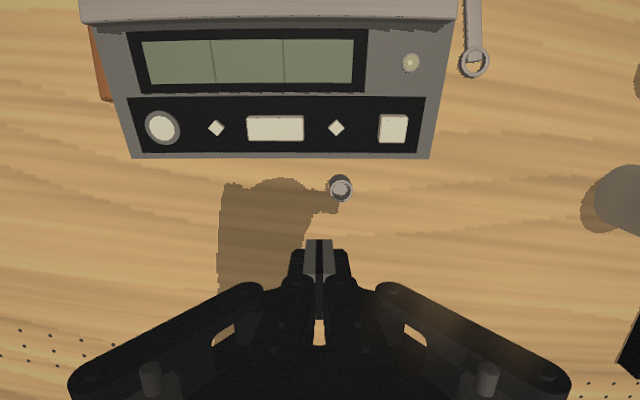

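View pics/top10.png

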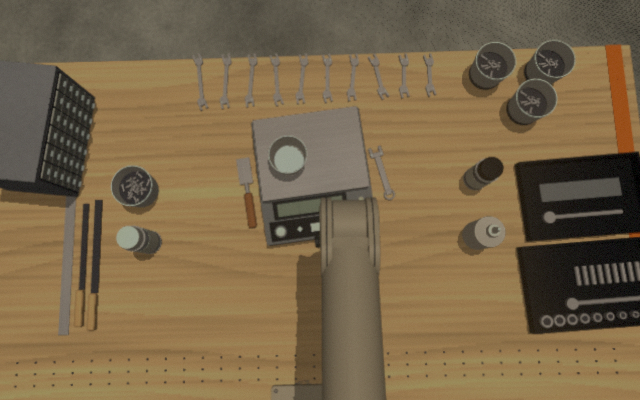

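The keys now stand 3.1 mm (power, fully in is 4), 9.2 and 9.5 mm (tare and count, 10 when up), and 4.0 and 3.9 mm (arrows, 5 when up). These all read about 0.8 mm low. The only changes in the top view are the arm and its shadow, and the robot is clear of everything.

```bash
python3 -c "
from workcell import manip
print(manip.hand_in())"
```

```text
the job is handed in; nothing more can be done
None
```

I pushed the power button in, tapped the tare key, then tapped the count key with the shut fingertips. The job was handed in at about 12 s of the 40 s allowed; it reports no verdict.

- **Presses:** Power went essentially fully in, and tare and count each went about 5 mm in and came back up. Force readings at the stops were about 5–6 N. I only read the force between moves, so I can't rule out a brief higher peak.
- **Final check:** The last wrist view showed power in (3.1 mm proud, 4 mm expected when fully in). Tare and count were up (9.2 and 9.5 mm, 10 expected). The arrow keys were untouched (4.0 and 3.9 mm, 5 expected). All five read roughly 0.5–1 mm low, which I put down to a constant offset in the view, within the 2 mm calibration.
- **Surroundings:** The top view showed no change to the tub or the other items apart from the arm and its shadow. The arm hid part of the scale and the socket in that view, but the wrist view showed the socket still standing. The robot was clear of everything at hand-in.

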